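# Zero the conference camera's iris ring and back it off two clicks

### The arm

A 6-joint arm with a two-finger parallel gripper is mounted at the origin on the work surface. World frame = base frame: x ahead of the robot, y to its left, z up, the work surface at z = 0. Lengths are in m, angles in rad, forces in N, time in s.
With the tool pointing down it reaches from about 0.35 to 0.725 m from the base axis. Payload 4.3 kg.
Tool frame: the origin (TCP) lies on the centre line of the jaws, within the pads' length; the fingertips stand 22 mm ahead of it and the grasp point (between the pads) lies 3 mm ahead of it (manip.tcp_to_tips is the distance from the TCP to the fingertips, in m); z points along the fingers, x is the direction in which the jaws open and shut, and the axes are right-handed (so a half turn about z gives the same grasp; the last joint's range is limited). The gripper opens to 85 mm and grips with 20 to 120 N. Pads are 22 mm wide; open, the fingers measure 114 mm over their backs; the gripper's body (76 mm by 85 mm) begins 54 mm behind the grasp point. The pads swing forward as they close: fully open they stand 13 mm farther back than shut.
Start: joints at [-1.37, 0.377, 0.081, 1.274, 0, 1.46], TCP at [0.176, -0.547, 0.253] pointing down, gripper open.
Joint ranges: [-2.72, 2.72], [-0.84, 1.66], [-1.02, 1.22], [-1.77, 2.12], [-1.37, 1.28], [-3.14, 3.14]. Speed limits (rad/s): [2.57, 2.57, 3.14, 3.14, 3.14, 3.14].

### API

Orientations are given as a 3x3 rotation matrix whose columns are the frame's x, y, z axes.
In Python, from plant import manip gives the robot as it stands.
- The arm moves only by the tool servo_tool, never from a script. Its arguments are lists of equal length, an entry for each row: "linear": the shift along the tool's x, y, z in cm, a list of three; "turn": the turn about the tool's z in rad; "hand": the closure, from 0 (fully open) to 1 (shut). In form: {"linear": [[dx, dy, dz], ...], "turn": [turn, ...], "hand": [hand, ...]}. A call has 1 to 8 rows; each row shifts and turns the pose as measured when the row begins, along the tool's axes as they then stand; what a row does not reach is not made up. A row lasts 1/8 s, in which the tool goes at most 62.5 mm and 10.7 degrees, less where a joint would pass 70% of its speed; a pose out of reach is approached as far as the arm can. A call with a gripper value outside its range is refused whole. The fingers move at their own pace and stop on an object; "newtons" is the grip in N (left out, the last holds). Time passes only in rows, so rows that do not move let the fingers close. It gives the time, the measured TCP pose, the force and the opening at its end, in the units of the state.
- manip.sense(): the state, without advancing time (a new reading comes with each control period).
- manip.snapshot(name): name is "side" or "top" or "wrist"; returns the picture (400x640x3 uint8, red, green, blue); there is no depth.
- manip.camera_params(name): a dict with "fx", "fy", "cx", "cy" (pixels), "k1" (the pictures are not rectified: a ray, as slopes to the right and down, at radius r is drawn at 1 + k1 r^2 times it, then the intrinsics apply), "world_to_cam" (4x4, takes a point from world to camera coordinates); the wrist camera has in their place "tool_from_camera" (4x4, takes a point from camera to tool coordinates, whose origin is the TCP and whose axes are the tool frame's). Camera axes: x right, y up, looking along -z (the intrinsics and any distortion apply to the point x, -y, -z); pixel columns grow to the right and rows downward; lengths in m; the calibration is good to about 2 mm. A picture is of the moment at which its call begins: read the wrist's pose just before it. camera_params takes no time and is no camera call.
- manip.finish_job(): hands the job in, once; it reports no verdict.
The state is a dict: "time_s": time; "joint_pos": joint angles; "qvel": joint speeds; "tau": joint torques, N m; "ee_pos": TCP position; "orientation": TCP orientation; "ft_force": force on the tool from outside, world axes, zero at the start; "wrist_torque": the same for the moment, N m; "grip_width": finger opening in m.
Only numpy, scipy, OpenCV 4.12 (cv2) and the standard library are available. Lean on these libraries where they do the work, as an engineer would, in place of code of your own. Each camera call takes 0.05 s, during which the arm holds its last target. There are 200 camera calls.

### The job

The square-bodied camera with the short lens stands lens-up in its cradle on the control desk and needs its iris preset: turn its tabbed iris ring clockwise (seen from above) until it comes up against its stop at the broad white mark, then back it off two clicks, that is two of the narrow marks the other way, and let go. Leave the ring of the round-bodied camera with the long lens as it is.

Things in the scene. Friction and masses are not known exactly. Their poses are not given: they have to be found in the camera images.
- iris_ring (a joint): Iris ring of the square camera, hinged on the vertical lens axis, rad. 0 = against the stop (pointer at the broad white mark); grows counterclockwise seen from above, to 1.9. One click = 20 degrees = 0.349 rad: two clicks off the stop reads 0.698. The clicks are marked, not felt: steady friction of 0.12 N m; it stays where it is left. It starts 1.0 to 1.4 from the stop.
- iris_grip (a point): Centre of the square camera's aluminium iris ring, at half its height, 110 mm above the table. Ring 47 mm across, 16 mm high (8 up, 8 down), with two opposite flat-ended tabs 18 mm wide, 56 mm end to end: grip the tab ends from above. x points along the tab with the black pointer line and turns with the ring; z up. Below: 40 mm thick barrel, then the 80 mm scale disc 44 mm lower.
- square_cam: Square-bodied camera with the short lens, fixed to the table: light grey body 94 x 94 mm on a 120 x 120 mm steel plate, black scale disc 80 mm across (top 66 mm above the table), barrel, ring; 118 mm high. Origin on the table under the lens axis, z up. Its x axis points to the broad white mark (the stop) on the disc; five narrow marks follow counterclockwise, 20 degrees apart.
- long_mark (a point): On the other camera, to be left alone: round light grey body 92 mm across on the same plate, fixed to the table, long lens, 188 mm high, the same kind of ring at its top. This point is the top of the end of that ring's pointer tab, 28 mm from the lens axis, 188 mm above the table; x points outwards from the axis and turns with that ring.
Things that resemble listed ones, but are neither listed nor needed, are in the scene too. Leave any red or yellow look-alike of the square_cam alone.

How it is judged:
On the way:
1. the iris ring is against its stop (within 0.1 rad) (value of joint iris_ring below 0.1 rad), for 0.1 s.
At the end, for the whole second after the job is handed in: After touching its stop, the square camera's iris ring rests two clicks (40 degrees) counterclockwise of the stop, to within 10 degrees: it reads 0.52 to 0.875 rad and is still (value of joint iris_ring between 0.52 and 0.875 rad and velocity of joint iris_ring between -0.05 and 0.05 rad/s).
It fails at once if the ring of the round camera is turned by more than about 20 degrees (its pointer end moves more than 10 mm) (distance of long_mark from where it was at the start of the episode above 0.01 m).
It also fails if it takes over 32 s, if anything falls off the work surface, if the arm or the gripper's body presses on something with over 40 N, if the wrist force passes 120 N, or if a joint passes its speed limit or range.

## Working session

There is one attempt and no reset: what is moved stays moved. The work goes in short steps, Python scripts to look and compute and a tool call to move; the robot and the scene stay as the last step left them, time stands still between calls to the robot, and variables do not carry over. Pictures are saved under pics/ and viewed, about 8 in all and at most 12, crops included, and the job is handed in when it is done.

Besides the shell and the picture viewer there is one more tool, called after ">>>" as name(argument=value, ...), one argument or row to a line, values as JSON. servo_tool: Moves the arm, as the interface text tells. Its arguments: {"type":"object","properties":{"linear":{"type":"array"},"turn":{"type":"array"},"hand":{"type":"array"},"newtons":{"type":"number"}},"required":["linear","turn","hand"]}

```bash
mkdir -p pics; ls; cat > h.py <<'E'
import numpy as np, cv2
from plant import manip
def ray(name,u,v,T=None):
    p=manip.camera_params(name)
    d=np.array([(u-p['cx'])/p['fx'],(v-p['cy'])/p['fy']]);s=d.copy()
    for _ in range(20): s=d/(1+p['k1']*(s@s))
    c=np.array([s[0],-s[1],-1.])
    if name=='wrist':
        st=T; M=np.eye(4);M[:3,:3]=st['orientation'];M[:3,3]=st['ee_pos'];M=M@np.array(p['tool_from_camera'])
    else: M=np.linalg.inv(np.array(p['world_to_cam']))
    return M[:3,3],M[:3,:3]@c
def onz(name,u,v,z,T=None):
    o,d=ray(name,u,v,T); return o+d*(z-o[2])/d[2]
def snap(n,f):
    im=cv2.cvtColor(manip.snapshot(n),cv2.COLOR_RGB2BGR);cv2.imwrite('pics/'+f,im);return im
E
python3 - <<'E'
from h import *
a=snap('top','top1.png');b=snap('side','side1.png')
cv2.imwrite('pics/both.png',cv2.resize(np.vstack([a,b]),None,fx=.75,fy=.75,interpolation=cv2.INTER_AREA))
for n in('top','side'):
    p=manip.camera_params(n);print(n,p['fx'],p['k1'],np.linalg.inv(p['world_to_cam'])[:3,3])
s=manip.sense();print(s['time_s'],s['ee_pos'],s['orientation'],s['grip_width'],manip.tcp_to_tips)
E
```

```text
pics
top 404.13413622072795 -0.005671699637220811 [ 0.44284924 -0.02501456  1.22643351]
side 383.17753228817554 -0.0856179855009495 [0.34455974 0.44097486 0.71751664]
0.1 [ 0.1757143  -0.54693718  0.25245608] [[ 3.05717609e-01 -9.52122168e-01 -3.47760759e-04]
 [-9.52120521e-01 -3.05717731e-01  1.78396870e-03]
 [-1.80487277e-03 -2.14280489e-04 -9.99998348e-01]] 0.08559819632519747 0.022
```

View pics/both.png

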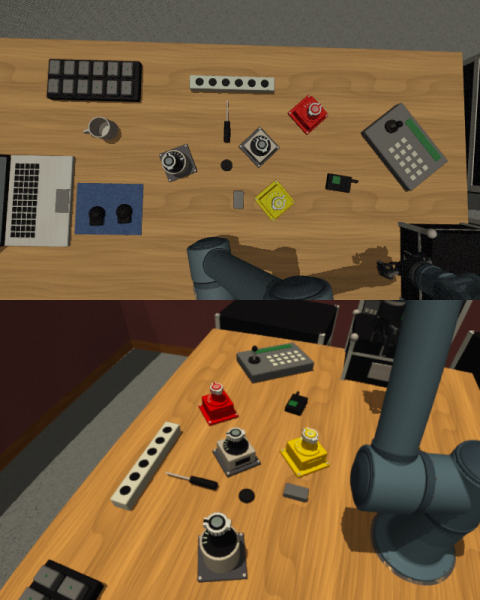

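The pictures are at 0.75 scale, so I give full-size top pixels here. There are four candidates:
- Grey at about (347,195): square body and short lens, which fits the description.
- Grey at about (236,216): round body and long lens, the one to leave alone.
- Red at (411,153) and yellow at (367,268): look-alikes.

I'll confirm the choice in one enlarged crop.

```bash
python3 - <<'E'
from h import *
a=cv2.imread('pics/top1.png');b=cv2.imread('pics/side1.png')
c=cv2.resize(a[160:230,310:380],(560,560),interpolation=cv2.INTER_CUBIC)
# side full px ~ (316,198)
d=cv2.resize(b[160:240,275:355],(560,560),interpolation=cv2.INTER_CUBIC)
cv2.imwrite('pics/crop.png',cv2.resize(np.hstack([c,d]),(800,400)))
# plate/disc rough positions
print(onz('top',347,195,.11), onz('top',236,216,.18))
E
```

```text
[ 0.54019129 -0.13071536  0.11      ] [0.4737206  0.16152919 0.18      ]
```

View pics/crop.png

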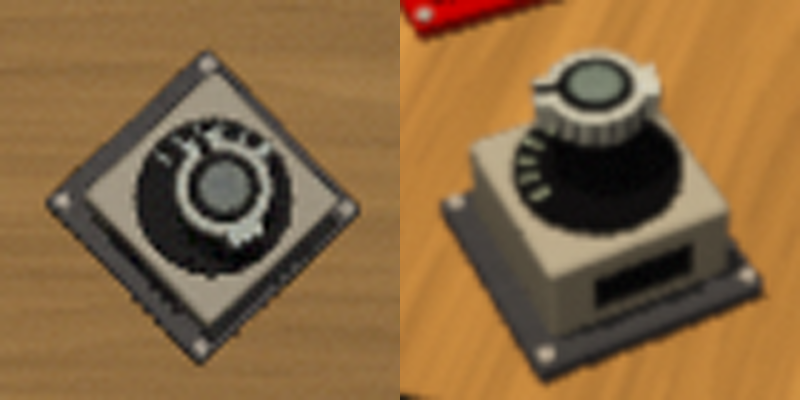

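The crop confirms it: square grey body, black disc and short lens. The ring centre is at about top pixel (349,192). The pointer tab points up-left, at a world angle of about 32°. The broad mark is up-right at about −45°, so the ring reads about 1.3 rad. I'm moving above it now for a close look.

>>> servo_tool(
  linear=[
    [-3,-5,-0.4],
    [-3,-5,-0.4],
    [-3,-5,-0.4],
    [-3,-5,-0.4],
    [-3,-5,-0.4],
    [-3,-5,-0.4],
    [-3,-5,-0.4],
    [-3,-5,-0.4],
  ],
  turn=[0,0,0,0,0,0,0,0],
  hand=[0,0,0,0,0,0,0,0],
)

```text
time_s: 1.1
ee_pos: [0.4895, -0.1886, 0.282]
orientation: [[0.297, -0.955, -0.003], [-0.955, -0.297, 0.006], [-0.007, 0.001, -1.0]]
ft_force: [0.7, -0.2, 0.5]
grip_width: 0.0857
```

```bash
python3 - <<'E'
from h import *
s=manip.sense();print(s['time_s'],s['ee_pos'],s['orientation'],s['joint_pos'])
p=manip.camera_params('wrist');print(p['fx'],p['k1'],p['tool_from_camera'])
print(onz('top',348.85,192.4,.118))
E
```

```text
1.1 [ 0.48951964 -0.18859574  0.28199297] [[ 0.29661855 -0.95499068 -0.00319807]
 [-0.95497181 -0.29663322  0.00613005]
 [-0.00680279  0.00123578 -0.9999761 ]] [-0.49086269  0.27221718  0.00671538  1.31100469  0.00389873  2.34955754]
327.68627682608656 -0.02621772672637782 [[ 9.99999773e-01  6.71980988e-04 -5.51934010e-05 -7.69802144e-04]
 [ 6.17792575e-04 -9.45988291e-01 -3.24200204e-01 -8.32748104e-02]
 [-2.70068685e-04  3.24200096e-01 -9.45988491e-01 -1.20668041e-01]
 [ 0.00000000e+00  0.00000000e+00  0.00000000e+00  1.00000000e+00]]
[ 0.54680635 -0.13497564  0.118     ]
```

>>> servo_tool(
  linear=[
    [-1.8,-3.5,0],
    [-1.7,-3.5,0],
    [0,0,0],
    [0,0,0],
    [0,0,0],
    [0,0,0],
    [0,0,0],
    [0,0,0],
  ],
  turn=[0,0,-0.18,-0.18,-0.18,-0.18,-0.18,-0.18],
  hand=[0,0,0,0,0,0,0,0],
)

```text
time_s: 2.1
ee_pos: [0.5482, -0.1263, 0.2775]
orientation: [[0.989, -0.146, -0.011], [-0.145, -0.989, 0.009], [-0.013, -0.008, -1.0]]
ft_force: [0.2, -0.8, -0.1]
grip_width: 0.0855
```

>>> servo_tool(
  linear=[
    [0,0,0],
    [0,0,0],
    [0,0,0],
    [0,0,0],
    [0,0,0],
  ],
  turn=[-0.18,-0.18,-0.18,-0.18,0],
  hand=[0,0,0,0,0],
)

```text
time_s: 2.72
ee_pos: [0.5465, -0.1257, 0.2746]
orientation: [[0.827, 0.562, -0.017], [0.562, -0.827, 0.012], [-0.008, -0.019, -1.0]]
ft_force: [-0.1, -0.4, -0.0]
grip_width: 0.0855
```

```bash
python3 - <<'E'
from h import *
s=manip.sense();a=snap('wrist','w1.png')
import pickle;pickle.dump(s,open('s1.pkl','wb'))
print(s['ee_pos'],np.degrees(np.arctan2(s['orientation'][1][0],s['orientation'][0][0])),s['joint_pos'])
E
```

```text
[ 0.54652006 -0.12572168  0.27461313] 34.190008352032095 [-0.34184835  0.36144586  0.11230598  1.34192604  0.00506549  0.63224476]
```

View pics/w1.png

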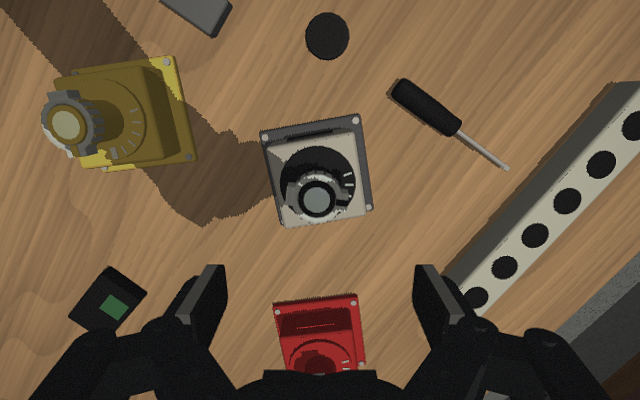

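The wrist view shows the ring glass at about (317,199), with the tabs left and right of it. The broad mark is near (350,160–185). I'll enlarge this to measure.

```bash
python3 - <<'E'
from h import *
import pickle
s=pickle.load(open('s1.pkl','rb'));a=cv2.imread('pics/w1.png')
c=cv2.resize(a[100:240,250:385],None,fx=5,fy=4.2857,interpolation=cv2.INTER_CUBIC)
c=cv2.resize(a[110:235,255:380],(600,600),interpolation=cv2.INTER_CUBIC)  #4.8x
cv2.imwrite('pics/w1c.png',c)
print(onz('wrist',317,199,.118,s))
# top cam plate corners (crop 400px / 70) bolts on ~z .008
q=[onz('top',310+x*.175-.4,160+y*.175-.4,.01)[:2] for x,y in((207,62),(62,201),(200,348),(346,208))]
print(np.round(q,4),np.mean(q,0))
E
```

```text
[ 0.54731286 -0.13317749  0.118     ]
[[ 0.6238 -0.1355]
 [ 0.5479 -0.0598]
 [ 0.4716 -0.134 ]
 [ 0.5474 -0.2106]] [ 0.54765777 -0.13498176]
```

View pics/w1c.png

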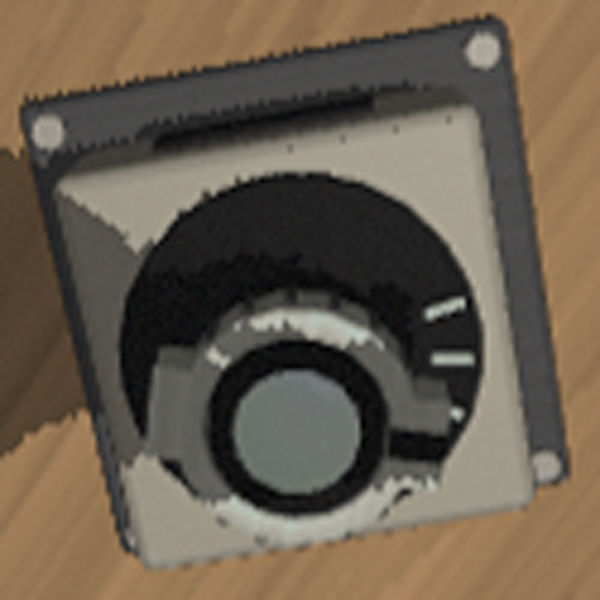

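```bash
python3 - <<'E'
from h import *
import pickle
s=pickle.load(open('s1.pkl','rb'))
f=lambda x,y,z:onz('wrist',255+x/4.8-.4,110+y/4.8-.4,z,s)
C=f(298,432,.118);P=f(445,432,.118);Q=f(160,403,.118);L=f(420,444,.118)
ang=lambda v:np.degrees(np.arctan2(v[1],v[0]))
print(C,P,Q,np.linalg.norm(P-Q),(P+Q)/2,ang(P-Q),ang(L-C))
m=[f(445,308,.066),f(453,359,.066),f(456,412,.066)]
A=np.array([.547,-.1345,.066])
print([(round(ang(x-A),1),round(np.linalg.norm(x-A),4)) for x in m])
# step to target in tool axes
R=np.array(s['orientation']);print(R.T@(np.array([.547,-.1345,.113])-s['ee_pos']))
E
```

```text
[ 0.54739382 -0.13380302  0.118     ] [ 0.56997888 -0.11838792  0.118     ] [ 0.52312513 -0.14354091  0.118     ] 0.05317844514983785 [ 0.54655201 -0.13096441  0.118     ] 28.22869886678177 28.417801829402535
[(np.float64(54.8), np.float64(0.0337)), (np.float64(35.0), np.float64(0.0336)), (np.float64(15.7), np.float64(0.0364))]
[-0.00326027  0.01065634  0.16146798]
```

Everything agrees. The lens axis is at (0.547, −0.1345) in both views. The narrow marks at 55, 35 and 15° put the stop at −45°. The tab line is at about 28°, so the ring reads about 1.28 rad. The tab measures 53 mm end to end against 56 given. I'm aligning and descending.

>>> servo_tool(
  linear=[
    [-0.3,1.1,2],
    [0,0,3],
    [0,0,3],
    [0,0,2],
    [0,0,0],
  ],
  turn=[0.1,0,0,0,0],
  hand=[0,0,0,0,0],
)

```text
time_s: 3.4
ee_pos: [0.5485, -0.1357, 0.1715]
orientation: [[0.888, 0.46, -0.017], [0.46, -0.888, 0.012], [-0.01, -0.018, -1.0]]
ft_force: [-0.5, -0.3, -0.2]
grip_width: 0.0854
```

```bash
cat > st.py <<'E'
from h import *
s=manip.sense();R=np.array(s['orientation'])
print(s['time_s'],s['ee_pos'],'head',np.degrees(np.arctan2(R[1,0],R[0,0])),'tilt',R[:,2],s['grip_width'],'F',s['ft_force'],'M',s['wrist_torque'])
print('cm to target',100*R.T@(np.array([.547,-.1345,.113])-s['ee_pos']))
E
python3 st.py
```

```text
3.4 [ 0.54853292 -0.13567132  0.17152058] head 27.406868586894205 tilt [-0.01723478  0.01150222 -0.99978531] 0.08541542868987634 F [-0.52689195 -0.25137597 -0.22916387] M [-0.01104848  0.00319834  0.01819614]
cm to target [-0.02360162 -0.06832531  5.85479058]
```

>>> servo_tool(
  linear=[
    [0,-0.1,2.5],
    [0,0,2],
    [0,0,1.3],
    [0,0,0],
  ],
  turn=[0,0.01,0,0],
  hand=[0,0,0,0],
  newtons=40,
)

```text
time_s: 3.9
ee_pos: [0.5497, -0.135, 0.116]
orientation: [[0.895, 0.446, -0.012], [0.447, -0.895, 0.009], [-0.006, -0.014, -1.0]]
ft_force: [-0.9, -0.1, -0.4]
grip_width: 0.0853
```

```bash
python3 - <<'E'
import st
from h import *
a=snap('wrist','w2.png');cv2.imwrite('pics/w2c.png',cv2.resize(a[130:400,160:480],(800,675))[:600])
E
```

```text
3.9 [ 0.54969347 -0.13502983  0.11601124] head 26.521731600779574 tilt [-0.0118146   0.00949452 -0.99988513] 0.08526662815459453 F [-0.93268265 -0.09795771 -0.41399529] M [ 0.01452946 -0.0113572   0.02517278]
cm to target [-0.21543262 -0.16349898  0.3047746 ]
```

View pics/w2c.png

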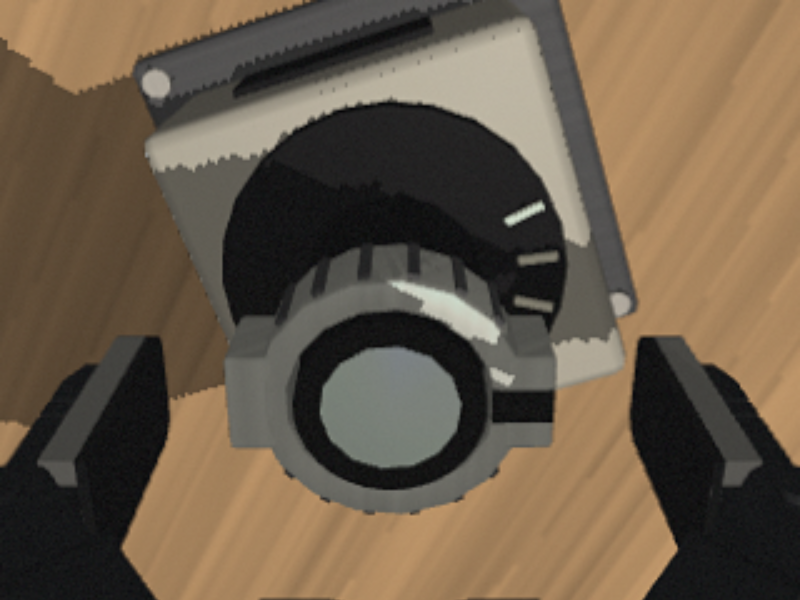

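The ring sits between the jaws. Its tabs are level at x≈228–553, and the fingers are clear on both sides. I'll apply the small correction and close.

>>> servo_tool(
  linear=[
    [-0.2,-0.2,0.3],
    [0,0,0],
    [0,0,0],
    [0,0,0],
    [0,0,0],
    [0,0,0],
  ],
  turn=[0,0,0,0,0,0],
  hand=[0,1,1,1,1,1],
  newtons=40,
)

```text
time_s: 4.7
ee_pos: [0.5481, -0.1353, 0.1163]
orientation: [[0.895, 0.446, -0.009], [0.446, -0.895, 0.006], [-0.005, -0.009, -1.0]]
ft_force: [0.3, -0.3, 0.4]
grip_width: 0.0551
```

```bash
python3 st.py
```

```text
4.7 [ 0.54806164 -0.13525358  0.11631004] head 26.50646470779941 tilt [-0.0086204   0.00595916 -0.99994509] 0.05513348900506722 F [ 0.34082947 -0.27262194  0.36893913] M [-0.10607182  0.27128961 -0.00992174]
cm to target [-0.05969806 -0.11177165  0.33234977]
```

It's gripped at 55 mm (56 expected), with small forces. Clockwise from above is a positive tool turn.

>>> servo_tool(
  linear=[
    [0,0,0],
    [0,0,0],
    [0,0,0],
    [0,0,0],
  ],
  turn=[0.15,0.15,0.15,0.15],
  hand=[1,1,1,1],
)

```text
time_s: 5.2
ee_pos: [0.5474, -0.1353, 0.1163]
orientation: [[0.988, -0.155, -0.01], [-0.155, -0.988, 0.006], [-0.011, -0.004, -1.0]]
ft_force: [-0.6, -1.4, 0.6]
grip_width: 0.0553
```

```bash
python3 st.py
```

```text
5.2 [ 0.54743387 -0.13532772  0.11629292] head -8.915571446002426 tilt [-0.01004617  0.00579978 -0.99993272] 0.05526708660171626 F [-0.58127169 -1.37045775  0.57285229] M [-0.02874842  0.12579034  0.1205431 ]
cm to target [-0.05212372 -0.07367037  0.33018552]
```

The vertical moment of 0.12 N m matches the ring friction, so the ring is turning. About 36° is left to the stop.

>>> servo_tool(
  linear=[
    [0,0,0],
    [0,0,0],
    [0,0,0],
    [0,0,0],
    [0,0,0],
    [0,0,0],
  ],
  turn=[0.15,0.15,0.15,0.1,0.06,0.06],
  hand=[1,1,1,1,1,1],
)

```text
time_s: 5.95
ee_pos: [0.5473, -0.1345, 0.1164]
orientation: [[0.665, -0.747, -0.01], [-0.746, -0.665, 0.008], [-0.013, 0.002, -1.0]]
ft_force: [1.5, 0.1, -0.8]
grip_width: 0.0554
```

```bash
python3 st.py
```

```text
5.95 [ 0.54734658 -0.13452076  0.11635744] head -48.29057908665804 tilt [-0.00983731  0.00808706 -0.99991891] 0.05540990377226617 F [ 1.45701743  0.12493531 -0.8458314 ] M [ 0.75002942 -1.38370858  1.88957024]
cm to target [-0.02038328  0.02383206  0.3360741 ]
```

The moment jumped to 1.9 N m at heading −48° (stop expected near −45°), so it's against the stop. I'll hold briefly and check with a picture.

>>> servo_tool(
  linear=[
    [0,0,0],
    [0,0,0],
  ],
  turn=[0.02,0],
  hand=[1,1],
)

```text
time_s: 6.2
ee_pos: [0.5479, -0.134, 0.1164]
orientation: [[0.654, -0.756, -0.009], [-0.756, -0.654, 0.008], [-0.012, 0.001, -1.0]]
ft_force: [0.4, 0.4, -1.0]
grip_width: 0.0551
```

```bash
python3 - <<'E'
import st
from h import *
a=snap('wrist','w3.png');cv2.imwrite('pics/w3c.png',cv2.resize(a[130:370,160:480],(800,600)))
E
```

```text
6.2 [ 0.5479253  -0.13402218  0.1163828 ] head -49.12222798140324 tilt [-0.00896842  0.00831597 -0.9999252 ] 0.055077845952622086 F [ 0.36140865  0.41228599 -0.98183359] M [ 0.20395779 -0.31296859  0.72292053]
cm to target [-0.02031357  0.10077996  0.33868727]
```

View pics/w3c.png

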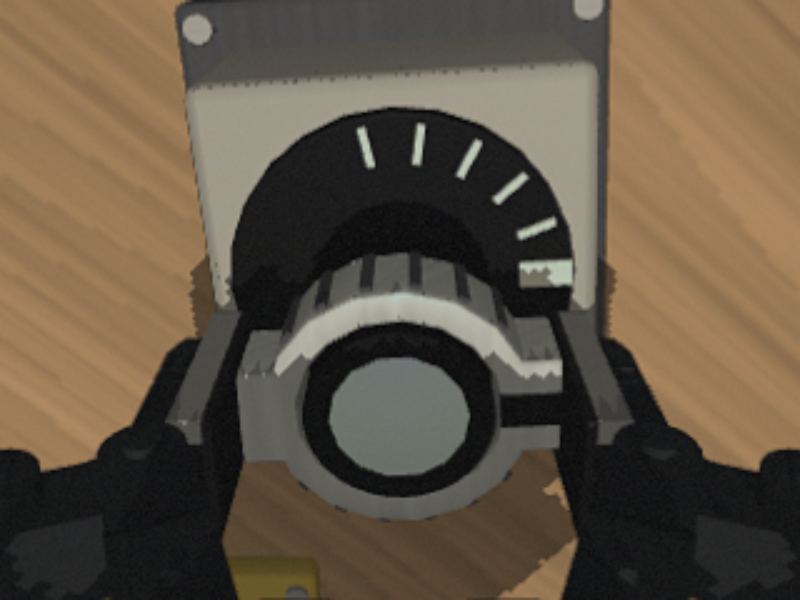

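The broad white mark at (545,272) and the pointer line at (530,410) both point right, so the pointer is at the stop mark. Backing off to a heading of about −6°.

>>> servo_tool(
  linear=[
    [0,0,0],
    [0,0,0],
    [0,0,0],
    [0,0,0],
    [0,0,0],
    [0,0,0],
  ],
  turn=[-0.15,-0.15,-0.15,-0.15,-0.14,0],
  hand=[1,1,1,1,1,1],
)

```text
time_s: 7.0
ee_pos: [0.5476, -0.1339, 0.1164]
orientation: [[0.994, -0.111, -0.009], [-0.111, -0.994, 0.012], [-0.01, -0.011, -1.0]]
ft_force: [1.3, 0.3, -2.3]
grip_width: 0.0553
```

```bash
python3 st.py
```

```text
7.0 [ 0.54762483 -0.1339351   0.11637958] head -6.394111310186302 tilt [-0.00868535  0.01186229 -0.99989192] 0.05532345514321528 F [ 1.32016753  0.31973608 -2.31505284] M [ 0.232019   -0.08887721  0.14891038]
cm to target [-0.05243634  0.06675681  0.33779401]
```

Heading is −6.4°. I'll open the gripper fully, wait for it, rise straight up, and look.

>>> servo_tool(
  linear=[
    [0,0,0],
    [0,0,0],
    [0,0,0],
    [0,0,0],
    [0,0,0],
  ],
  turn=[0,0,0,0,0],
  hand=[0,0,0,0,0],
)

```text
time_s: 7.62
ee_pos: [0.5473, -0.1348, 0.1168]
orientation: [[0.993, -0.119, -0.009], [-0.119, -0.993, 0.01], [-0.01, -0.009, -1.0]]
ft_force: [0.5, 0.8, 0.6]
grip_width: 0.0854
```

>>> servo_tool(
  linear=[
    [0,0,-2],
    [0,0,-3],
    [0,0,-4],
    [0,0,-4],
    [0,0,0],
  ],
  turn=[0,0,0,0,0],
  hand=[0,0,0,0,0],
)

```text
time_s: 8.25
ee_pos: [0.5478, -0.1359, 0.2498]
orientation: [[0.993, -0.12, -0.011], [-0.119, -0.993, 0.011], [-0.012, -0.009, -1.0]]
ft_force: [-0.2, -0.0, -0.1]
grip_width: 0.0855
```

```bash
python3 - <<'E'
import st,pickle
from h import *
pickle.dump(st.s,open('s4.pkl','wb'))
a=snap('wrist','w4.png');cv2.imwrite('pics/w4c.png',cv2.resize(a[110:235,255:380],(600,600),interpolation=cv2.INTER_CUBIC))
E
```

```text
8.25 [ 0.54777479 -0.1358974   0.24976149] head -6.861384296747907 tilt [-0.01126422  0.01084952 -0.9998777 ] 0.08545843554990783 F [-0.23928707 -0.02604891 -0.12080571] M [ 0.00233677 -0.02771596 -0.01062345]
cm to target [ 7.70711382e-02 -5.63226925e-04  1.36768650e+01]
```

View pics/w4c.png

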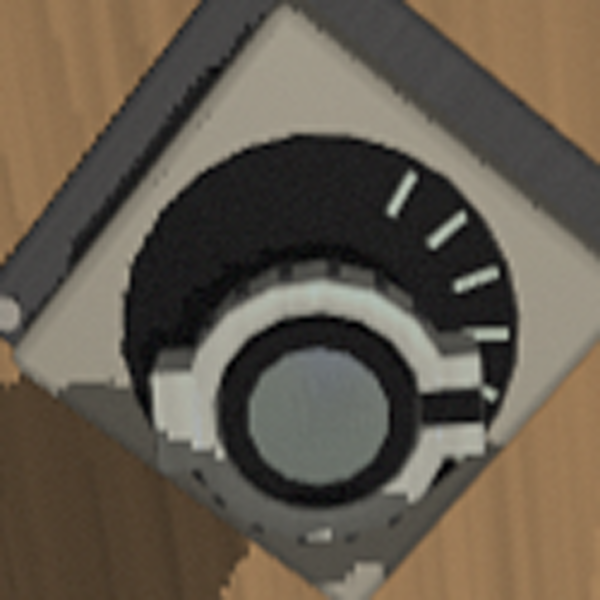

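Pointer line at about (452,405) points right, parallel to the horizontal narrow mark at (492,334), which is the second from the stop. A numeric check before handing in:

```bash
python3 - <<'E'
from h import *
import pickle
s=pickle.load(open('s4.pkl','rb'))
f=lambda x,y,z:onz('wrist',255+x/4.8-.4,110+y/4.8-.4,z,s)
ang=lambda v:round(np.degrees(np.arctan2(v[1],v[0])),1)
print('pointer',ang(f(483,405,.118)-f(423,407,.118)),ang(f(455,406,.118)-f(318,415,.118)),ang(f(485,400,.118)-f(155,405,.118)))
print('marks',ang(f(411,174,.066)-f(392,214,.066)),ang(f(465,215,.066)-f(431,245,.066)),ang(f(498,270,.066)-f(457,288,.066)),ang(f(508,334,.066)-f(475,334,.066)))
E
```

```text
pointer -4.7 -2.7 -5.8
marks 58.7 35.6 17.7 -6.7
```

```bash
python3 -c "
from plant import manip
print(manip.finish_job())"
```

```text
the job is handed in; nothing more can be done
None
```

I turned the square camera's iris ring clockwise to its stop, backed it off two clicks, let go and handed the job in. The hand-in gives no verdict.

- **At the stop:** the moment about the lens axis rose from 0.12 to 1.9 N m, and the picture showed the pointer in line with the broad white mark.
- **After release:** the pointer measured −3° to −6° in the last picture. The second narrow mark should be at −5° (measured −6.7°) and the stop is at about −45°. That puts the ring about 40° (0.7 rad) off the stop, inside the allowed 0.52 to 0.875.
- **Limits:** the last state reading was at 8.25 s, and the wrist forces I read stayed under 3 N.
- **Round camera:** the arm did not go near it. I did not take a separate last picture to check its ring.
- **Small disagreement:** the ring measured 53 mm end to end in the picture and 55 mm in the jaws, against the 56 mm given. No check failed.

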